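# Lock the tube rotator's spindle with its index pin

## Robot

A 7-joint arm with a two-finger parallel gripper is mounted at the origin on a cart in front of the work surface, level with it; the furniture and walls round the work are solid. World frame = base frame: x ahead of the robot, y to its left, z up, the work surface at z = 0. Lengths are in mm, angles in rad, forces in N, time in s.
With the tool pointing down it reaches from about 400 to 900 mm from the base axis. Payload 5.6 kg.
Tool frame: the origin (TCP) lies midway between the tips of the shut fingers; the grasp point (between the pads) lies 19 mm behind it (env.tcp_to_grasp is the distance from the TCP to the grasp point, in mm); z points along the fingers, y is the line along which they close (so a half turn about z gives the same grasp; the last joint's range is limited). The gripper opens to 92 mm and grips with 3 to 60 N. Pads are 20 mm wide; open, the fingers measure 128 mm over their backs; the gripper's body (75 mm by 189 mm) begins 69 mm behind the grasp point.
Start: joints at [1.253, 0.468, -0.012, 1.603, 0.006, 1.071, -0.056], TCP at [176.338, -625.631, 214.592] pointing down, gripper open.
Joint ranges: [-2.53, 2.53], [-0.31, 2.02], [-1.57, 1.55], [0.28, 2.44], [-1.29, 4.43], [0.15, 1.84], [-2.92, 2.92]. Speed limits (rad/s): [2.57, 2.57, 3.14, 3.14, 3.14, 3.14, 3.14].

## Interface

Orientations are given as a rotation vector (axis times angle).
In Python, from rig import env gives the robot as it stands. The module is installed in compiled form; this text tells all that it offers.
- The arm moves only by the shell command python3 -m handwheel 'ROWS'. ROWS is JSON, a list of rows, each an object of numbers: "tx", "ty", "tz": the shift along the world's x, y, z in units of 600 mm (1.0 is 600 mm); "ax", "ay", "az": the turn, a rotation vector about the world's x, y, z in units of 180 degrees (1.0 is 180 degrees); "gripper": the opening, from 0 (shut) to 1 (fully open). In form: [{"tx": .., "ty": .., "tz": .., "ax": .., "ay": .., "az": .., "gripper": ..}, ...]. A call has 1 to 5 rows; each row is the pose to reach, as a shift and turn from the pose commanded when the call began, turning the shorter way round; what a row does not reach only later rows make up. A row lasts 1/10 s, in which the tool goes at most 50 mm and 8.59 degrees, less where a joint would pass 70% of its speed; a pose out of reach is approached as far as the arm can. A call with a number of a shift or a turn outside -1 to 1 is refused whole. A call with a gripper value outside its range is refused whole. The fingers move at their own pace and stop on an object; the grip force is fixed at half the most. Time passes only in rows, so rows that repeat a pose let the fingers close. It gives the time, the measured TCP pose, the force, the opening and the grip force at its end, in the units of the state.
- env.get_state(): the state, without advancing time (a new reading comes with each control period).
- env.read_camera(name): name is "side" or "top"; returns (picture, depth): 400x640x3 uint8, blue, green, red; 400x640 float32, mm along the optical axis (not along the pixel's ray), 0 where there is no reading.
- env.get_calibration(name): a dict with "mtx" (3x3 intrinsics, pixels), "dist" ([k1, k2, p1, p2, k3] as OpenCV has them; the pictures are not rectified), "cam_to_world" (4x4, takes a point from camera to world coordinates). Camera axes: x right, y up, looking along -z (the intrinsics and any distortion apply to the point x, -y, -z); pixel columns grow to the right and rows downward; lengths in mm; the calibration is good to about 2 mm. A picture is of the moment at which its call begins. get_calibration takes no time and is no camera call.
- env.close_job(): hands the job in; it is judged then, once.
The state is a dict: "t": time; "joints": joint angles; "joint_velocities": joint speeds; "joint_torque": joint torques, N m; "position": TCP position; "orientation": TCP orientation; "force": force on the tool from outside, world axes, zero at the start; "wrist_torque": the same for the moment, N m; "grip_width": finger opening in mm; "grip_force": force on a finger pad.
Only numpy, scipy, OpenCV 4.12 (cv2) and the standard library are available. Lean on these libraries where they do the work, as an engineer would, in place of code of your own. Each camera call takes 0.05 s, during which the arm holds its last target. There are 200 camera calls.

## Task

Lock the bench tube rotator so that its disc can be loaded: lift the steel lock pin out of its parking hole on the motor housing, stand it nose down in the guide hole on top of the bearing fork, and turn the disc slowly by its rim until the pin drops into a cross-hole of the spindle collar underneath. Then push the pin down past its spring catch until its flange sits flush on the fork, and let go. Work by feel: never force the disc against the pin or the pin against the collar, and leave the beaker, the vial and the bottle where they stand.

Things in the scene. Friction and masses are not known exactly. Their poses are not given: they have to be found in the camera images.
- rotator: Bench tube rotator, fixed to the table. Origin on the table under the guide hole; y runs along the level spindle, z up. From +y to -y: white motor housing (88 mm in x, y = 32 to 138 mm, 130 mm high), aluminium bearing fork (60 mm in x, 42 mm in y, 146 mm high) at y = 0, hub, upright white disc at y = -85 mm. Grey base 115 x 250 mm, 12 mm high.
- guide_mouth (a point): Centre of the mouth of the vertical guide hole, on top of the fork, 146 mm above the table. The hole is 14.5 mm wide for 16 mm, then 9.5 mm wide for 18 mm. Two spring balls (the catch) stand in it 4 mm below the mouth, 9 mm apart. The steel collar's surface lies 36 mm below the mouth.
- collar (a point): Centre of the steel collar between the fork's cheeks, 85 mm above the table under the guide hole; axes as rotator, does not turn. The collar, 50 mm in diameter, 24 mm wide, turns with the disc and is seen from -x and +x. It has four 10 mm cross-holes, 90 degrees apart; one must point straight up. The disc's own holes do not show where they are.
- disc_centre (a point): Centre of the disc, on the spindle's axis, 85 mm above the table; axes as rotator (y along the spindle), does not turn. The disc is 130 mm in diameter, 10 mm thick, with eight rubber-lined holes, plain outside 47 mm radius. It turns either way without a stop, with a steady drag of 0.08 N m, and stays where it is left.
- rim_top (a point): Highest point of the disc's rim, 65 mm above disc_centre; does not turn with it. Here the rim can be pinched from above across its 10 mm thickness (along the rotator's y) and led round in an arc; 59 mm are free between disc and fork down to the hub, which has 19 mm radius. Pin and collar must not be pressed together with more than 40 N, that is 15 N at the rim beyond the drag.
- pin_grip (a point): Middle of the lock pin's grip, on its axis, z up along the pin. Round steel pin, 87 mm long, about 70 g: grip 16 mm in diameter, 15 mm up and down from here; flange 22 mm in diameter, 3 mm thick, underside 18 mm below; grooved 12 mm shoulder to 26 mm below; cone to 30 mm below; 8 mm shank; nose end 72 mm below, its last 4 mm tapered to 3 mm. Parked it is 148 mm above the table.
- pin_home (a point): Where pin_grip is when the pin is home: 18 mm above the guide's mouth. Standing on the collar, the pin is 18 mm higher than home. Over a cross-hole it drops by its own weight to about 8 mm above home, where the balls hold it, and it blocks the disc to within 2 degrees either way. Side load keeps it from sliding down. A push of about 5 to 10 N takes it past the balls.
- beaker: Small glass beaker, 54 mm wide, 70 mm tall, behind the rotator; a bystander. Origin at the middle of its underside.
- vial_tall: Screw-cap sample vial, 24 mm wide, 50 mm tall, behind the rotator; a bystander. Origin at the middle of its underside.
- bottle: Brown screw-cap bottle, 56 mm wide, 102 mm tall, behind the rotator on the left; a bystander. Origin at the middle of its underside.

How it is judged:
By the outcome, as a careful person would: the job done as asked, in the order asked, and still so for the second after the job is handed in, with the robot touching nothing.
It also fails if it takes over 64 s, if anything falls off the work surface, if the arm or the gripper's body presses on something with over 40 N, if the wrist force passes 120 N, or if a joint passes its speed limit or range.

## Working session

There is one attempt and no reset: what is moved stays moved. The work goes in short steps, Python scripts to look and compute and a shell command to move; the robot and the scene stay as the last step left them, time stands still between calls to the robot, and variables do not carry over. Pictures are saved under pics/ and viewed, at most 12 in all, crops included, and the job is handed in when it is done.

```bash
mkdir -p pics; cat > h.py <<'E'
from rig import env
import numpy as np, cv2
def cal(n):
    c=env.get_calibration(n); return np.array(c["mtx"]),np.array(c["dist"]),np.array(c["cam_to_world"])
def pts(n,d):
    K,D,T=cal(n); h,w=d.shape
    u,v=np.meshgrid(np.arange(w),np.arange(h))
    p=cv2.undistortPoints(np.stack([u,v],-1).reshape(-1,1,2).astype(np.float64),K,D).reshape(h,w,2)
    P=np.stack([p[...,0]*d,-p[...,1]*d,-d],-1)
    W=P@T[:3,:3].T+T[:3,3]; W[d==0]=np.nan; return W
def ray(n,uv):
    K,D,T=cal(n); p=cv2.undistortPoints(np.array(uv,float).reshape(-1,1,2),K,D).reshape(-1,2)
    r=np.c_[p[:,0],-p[:,1],-np.ones(len(p))]@T[:3,:3].T
    return T[:3,3],r
def plane(n,uv,z):
    o,r=ray(n,uv); return o+r*((z-o[2])/r[:,2])[:,None]
def proj(n,X):
    K,D,T=cal(n); P=(np.atleast_2d(X)-T[:3,3])@T[:3,:3]; P=P*[1,-1,-1]
    return cv2.projectPoints(P,np.zeros(3),np.zeros(3),K,D)[0].reshape(-1,2)
E
python3 - <<'E'
from h import *
for n in("side","top"):
    p,d=env.read_camera(n); cv2.imwrite(f"pics/{n}0.png",p); np.save(f"{n}0.npy",d); print(n,cal(n)[2].round(2).tolist(),cal(n)[0].round(1).tolist())
s=env.get_state(); print(s)
E
```

```text
side [[-1.0, -0.01, 0.02, 655.69], [0.02, -0.35, 0.94, 823.12], [0.0, 0.94, 0.35, 468.31], [0.0, 0.0, 0.0, 1.0]] [[453.4, 0.0, 316.2], [0.0, 453.4, 200.9], [0.0, 0.0, 1.0]]
top [[-0.04, 0.97, -0.22, 471.49], [-1.0, -0.04, 0.0, -40.16], [-0.01, 0.22, 0.97, 942.86], [0.0, 0.0, 0.0, 1.0]] [[423.9, 0.0, 326.5], [0.0, 423.9, 200.3], [0.0, 0.0, 1.0]]
{'t': 0.1, 'joints': array([ 1.25300187,  0.46832696, -0.01156775,  1.60350191,  0.00599644,
        1.07142389, -0.05628433]), 'joint_velocities': array([ 0.00113853, -0.00292387, -0.00057755, -0.00227687, -0.00107158,
        0.00051015,  0.00109741]), 'joint_torque': array([ 4.81419847e-04, -5.21651888e+01, -1.29961190e-02, -2.44370413e+01,
       -5.68480056e-02,  1.40212878e-02,  7.46601245e-05]), 'position': array([ 176.15041423, -625.13447063,  213.72330217]), 'orientation': array([-3.11043032e+00, -4.29944346e-01,  5.49657265e-04]), 'force': array([ 0.14925787,  0.50373766, -0.01907535]), 'wrist_torque': array([ 0.0530956 ,  0.00805484, -0.00208014]), 'grip_force': 0.0, 'grip_width': 91.70155778030444}
```

View pics/side0.png

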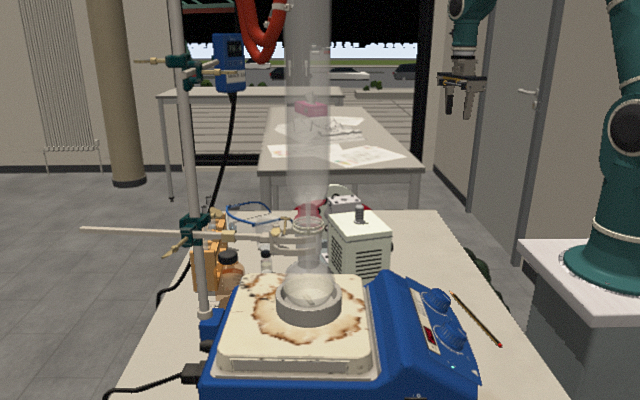

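View pics/top0.png

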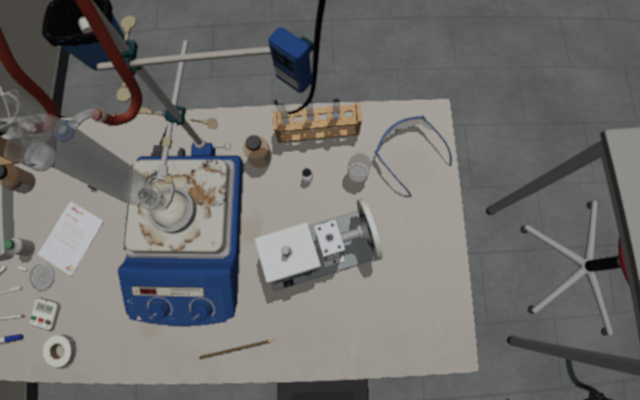

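The top view shows the housing at about (288,252) with the pin at (286,252), the fork at (330,238) and the disc at (371,230). In the side view the pin is at (359,213). Next I'll take measurements.

```bash
python3 - <<'E'
from h import *
p=cv2.imread("pics/top0.png"); d=np.load("top0.npy"); W=pts("top",d)
z=W[...,2]
roi=np.zeros_like(z,bool); roi[195:300,245:390]=1
for nm,a,b in(("housing",122,137),("fork",141,151)):
    m=(roi&(z>a)&(z<b)).astype(np.uint8)
    n,l,st,c=cv2.connectedComponentsWithStats(m)
    for i in range(1,n):
        if st[i,4]>60:
            q=W[l==i]; cnt=np.argwhere(l==i)[:,::-1].astype(np.float32)
            xy=plane("top",cnt,130 if nm=="housing" else 146)[:,:2].astype(np.float32)
            print(nm,st[i],np.nanmedian(q,0).round(1),[np.round(t,3) for t in cv2.minAreaRect(xy)])
m=roi&(z>148); m[:,:]&=True
for r in [(235,268,270,305),(215,262,315,345),(195,265,350,385)]:
    s=z[r[0]:r[1],r[2]:r[3]]; print(r,np.nanmax(s),)
print(z[244:262:2,278:296:2].round(0))
# disc points
m=np.zeros_like(z,bool); m[195:265,350:390]=1; m&=(z>60)&(z<160)
q=W[m]; print(len(q),np.nanmean(q,0)); 
A=q[:,:2]-q[:,:2].mean(0); u,s,vt=np.linalg.svd(A,full_matrices=False); print(vt[0],s, q[:,2].max(), q[q[:,2]>143].mean(0))
for nm,f in(("top",2.2),):
    c=p[190:310,240:400]; cv2.imwrite("pics/crop0.png",cv2.resize(c,None,fx=5,fy=5,interpolation=cv2.INTER_CUBIC))
E
```

```text
housing [360 201  22  53 128] [ 590.9 -125.   129.8] [array([ 603.156, -126.138]), array([107.469,  12.016]), np.float64(15.395)]
housing [ 254  223   67   60 2466] [558.8  36.  130.9] [array([559.273,  36.887]), array([ 90.068, 107.333]), np.float64(14.935)]
fork [364 207  16  36 161] [ 598.7 -127.   147.2] [array([ 604.392, -126.967]), array([69.835, 10.98 ]), np.float64(14.695)]
fork [314 220  31  37 688] [581.  -44.8 147. ] [array([581.477, -45.131]), array([69.28 , 42.093]), np.float64(15.043)]
(235, 268, 270, 305) 166.97194356882176
(215, 262, 315, 345) 152.96848810980828
(195, 265, 350, 385) 154.35078051898086
[[132. 129. 131. 128. 131. 130. 132. 131. 131.]
 [129. 130. 134. 130. 132. 132. 131. 131. 130.]
 [131. 132. 164. 164. 166. 165. 134. 130. 129.]
 [129. 132. 165. 162. 165. 163. 150. 131. 132.]
 [132. 131. 163. 164. 165. 164. 147. 135. 133.]
 [128. 131. 135. 163. 164. 157. 134. 130. 131.]
 [131. 131. 131. 137. 135. 131. 135. 130. 131.]
 [133. 130. 131. 133. 130. 129. 128. 130. 133.]
 [128. 132. 129. 131. 130. 129. 132. 131. 132.]]
866 [ 598.50751294 -120.9943945   115.70366256]
[-0.96027452 -0.27905707] [895.48591719 311.66641321] 154.35078051898086 [ 602.76505052 -127.09565173  148.51595728]
```

View pics/crop0.png

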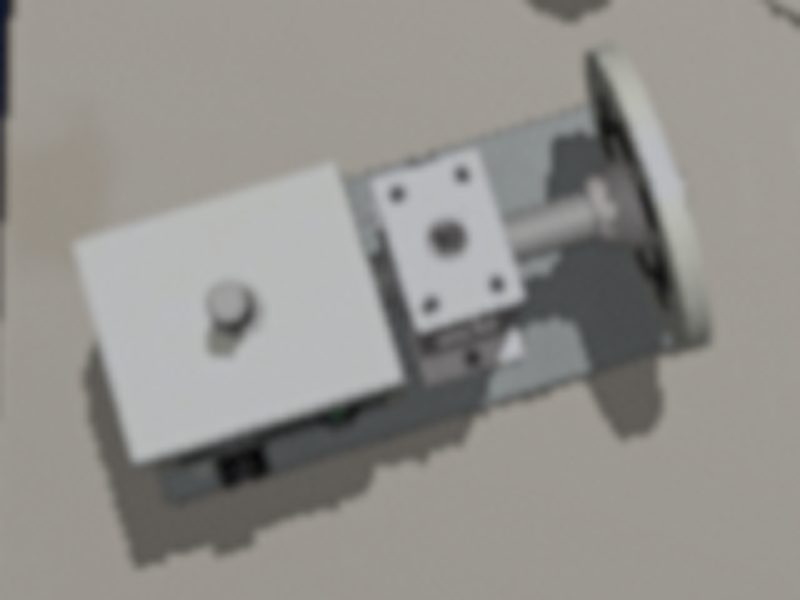

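The crop shows the guide hole at crop (448,238) and the pin top at (231,303). The fork-top corners are near (373,182), (478,150), (524,299), (418,333). The disc rim is at the right. The collar shows a dark spot facing the robot at (472,357), probably a cross-hole.

```bash
python3 - <<'E'
from h import *
p=cv2.imread("pics/top0.png"); 
f=lambda L:(np.array(L,float)+.5)/5-.5+[240,190]
H=plane("top",f([(75,243),(332,162),(402,380),(137,462)]),130)[:,:2]
F=plane("top",f([(373,182),(478,150),(524,299),(418,333)]),146)[:,:2]
for n,Q in(("H",H),("F",F)):
    print(n,Q.round(1).tolist(),Q.mean(0).round(1))
    for i in range(4):
        e=Q[(i+1)%4]-Q[i]; print(np.hypot(*e).round(1),(np.degrees(np.arctan2(e[1],e[0]))%90).round(2))
print("guide",plane("top",f([(448,238)]),146).round(1))
print("pin",plane("top",f([(231,303)]),163).round(1))
g=cv2.cvtColor(p,cv2.COLOR_BGR2GRAY).astype(float)
w=np.clip(170-g[232:243,324:335],0,None); v,u=np.mgrid[232:243,324:335]; c=[(w*u).sum()/w.sum(),(w*v).sum()/w.sum()]; print(c,plane("top",[c],146))
# side view pin
s=cv2.imread("pics/side0.png"); d=np.load("side0.npy"); W=pts("side",d)
print(W[206:224:2,352:368:2,2].round(0)); m=np.zeros(d.shape,bool); m[200:225,348:372]=1; m&=(W[...,2]>138)&(W[...,2]<160)
vv,uu=np.where(m); print(np.nanmean(W[m],0),uu.mean(),vv.mean())
R0=proj("side",[[583,-46,80]]);print(R0)
cv2.imwrite("pics/crop1.png",cv2.resize(s[195:285,320:400],None,fx=6,fy=6,interpolation=cv2.INTER_CUBIC))
# collar dark spot
print("spot",plane("top",f([(472,357)]),85))
E
```

```text
H [[589.3, 98.9], [616.9, -1.8], [531.5, -25.7], [504.6, 76.0]] [560.6  36.8]
104.4 15.36
88.7 15.65
105.2 14.84
87.8 15.12
F [[605.7, -17.9], [616.3, -58.4], [558.7, -73.1], [547.6, -32.7]] [582.1 -45.5]
41.9 14.72
59.5 14.25
41.9 15.31
59.9 14.29
guide [[583.  -45.5 146. ]]
pin [[559.9  35.6 163. ]]
[np.float64(329.06968215158923), np.float64(237.2062958435208)] [[583.01745018 -45.24813179 146.        ]]
[[ 139.  139.  164.  166.  165.  166. -327. -329.]
 [ 135.  134.  162.  163.  164.  163. -327. -326.]
 [ 129.  130.  157.  159.  159.  158.  133.  132.]
 [ 133.  133.  153.  156.  155.  154.  133.  131.]
 [ 133.  132.  149.  150.  151.  150.  133.  133.]
 [ 134.  134.  146.  147.  148.  146.  132.  132.]
 [ 133.  134.  141.  142.  143.  143.  133.  133.]
 [ 133.  136.  136.  138.  139.  137.  136.  132.]
 [ 133.  133.  135.  135.  136.  135.  133.  132.]]
[562.200947     7.97014635 147.3842748 ] 356.56 208.93714285714285
[[342.92869108 229.25760048]]
spot [[542.85505529 -53.46550136  85.        ]]
```

View pics/crop1.png

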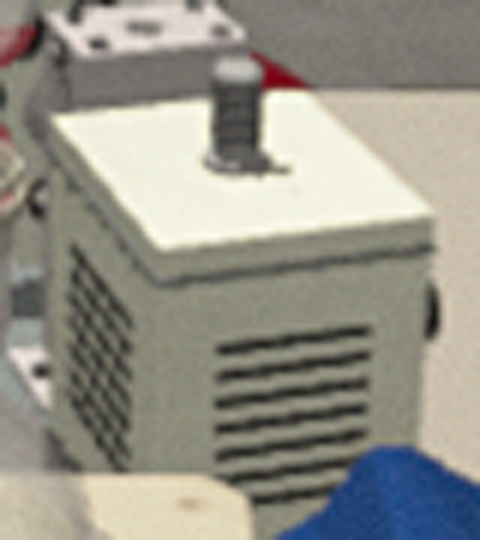

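The side crop shows the pin's grip at crop (238,112) and the guide hole at (148,27). I'll triangulate both, work out the collar hole's angle and check the surroundings for obstacles.

```bash
python3 - <<'E'
from h import *
t=lambda L:(np.array(L,float)+.5)/5-.5+[240,190]
s=lambda L:(np.array(L,float)+.5)/6-.5+[320,195]
def tri(a,b):
    A=np.zeros((3,3));B=np.zeros(3)
    for n,uv in(("top",a),("side",b)):
        o,r=ray(n,[uv]); r=r[0]/np.linalg.norm(r[0]); P=np.eye(3)-np.outer(r,r); A+=P;B+=P@o
    return np.linalg.solve(A,B)
print("guide",tri(t((448,238)),s((148,27))).round(1),"pintop",tri(t((231,303)),s((238,70))).round(1))
print("side proj pin top/guide",proj("side",[[559.9,35.6,163],[583,-45.3,146]]).round(1),s((238,70)),s((148,27)))
# collar spot
G=np.array([583,-45.3,0]); a=np.radians(15); R=np.array([[np.cos(a),-np.sin(a),0],[np.sin(a),np.cos(a),0],[0,0,1]])
o,r=ray("top",t([(472,357)])); 
ol=R.T@(o-G)-[0,0,85]; rl=R.T@r[0]
A=rl[0]**2+rl[2]**2;B=2*(ol[0]*rl[0]+ol[2]*rl[2]);C=ol[0]**2+ol[2]**2-625
k=(-B-np.sqrt(max(B*B-4*A*C,0)))/2/A; q=ol+k*rl; print("spot local",q, B*B-4*A*C)
# collar extents in crop
for phi in range(-90,0,15):
    P=np.array([[25*np.sin(np.radians(phi)),y,85+25*np.cos(np.radians(phi))] for y in(-12,0,12)])@R.T+G
    print(phi,((proj("top",P)-[240,190]+.5)*5-.5).round(0).tolist())
d=np.load("top0.npy");W=pts("top",d);d2=np.load("side0.npy");W2=pts("side",d2)
Q=np.r_[W.reshape(-1,3),W2.reshape(-1,3)]; Q=Q[(Q[:,2]>180)&(Q[:,0]>250)&(Q[:,0]<900)&(Q[:,1]>-450)&(Q[:,1]<300)]
hh,x,y=np.histogram2d(Q[:,0],Q[:,1],[range(250,901,50),range(-450,301,50)]); print(hh.astype(int))
p=cv2.imread("pics/top0.png");cv2.imwrite("pics/crop2.png",cv2.resize(p[215:275,310:360],None,fx=10,fy=10,interpolation=cv2.INTER_CUBIC))
E
```

```text
guide [582.3 -45.4 147.8] pintop [560.1  35.6 163.1]
side proj pin top/guide [[359.5 206.3]
 [343.6 199.9]] [359.25 206.25] [344.25       199.08333333]
spot local [-40.6534907   2.389689   -3.1035872] -4230.5783009747975
-90 [[494.0, 309.0], [466.0, 318.0], [438.0, 326.0]]
-75 [[494.0, 305.0], [466.0, 314.0], [437.0, 323.0]]
-60 [[492.0, 297.0], [464.0, 306.0], [435.0, 315.0]]
-45 [[490.0, 286.0], [461.0, 295.0], [432.0, 304.0]]
-30 [[486.0, 273.0], [457.0, 282.0], [428.0, 291.0]]
-15 [[481.0, 257.0], [452.0, 267.0], [423.0, 276.0]]
[[   0    0    0    0    0    0    0    0    0    0    0    0    0    0
     0]
 [   0    0    0    0    0    0    0    0    0    0    0    0    0    0
     0]
 [   0    0    0    0    0    0    0    0    0    0    0    0    0    0
     0]
 [   0    0    0    0    0    0    0    0    0    0    0    0    0    0
     0]
 [   0    0    0    0    0    0    0    0    0    0    0    0    0    0
     0]
 [   0    0    0    0    0    0    0    0    0    0    0    0    0    0
     0]
 [   0    0    0    0    0    0    0    0    0    0    0    0    0    0
     0]
 [   0    0    0    0    0    0    0    0    0    0    0    0    0 1017
  7318]
 [   0    0    0    0    0    0    0    0    0    0    0    0    0 2244
  8372]
 [   0    0    0    0    0    0    0    0    0    0    0    0  976 1029
  1630]
 [   0    0    0    0    0    0    0    0 2240 1788    0    0  753  852
   489]
 [   0    0    0    0    0    0    0    0  456  733  284  310  386 4960
   588]
 [   0    0    0    0    0    0    0    0    0    0    0    0    0  603
     0]]
```

View pics/crop2.png

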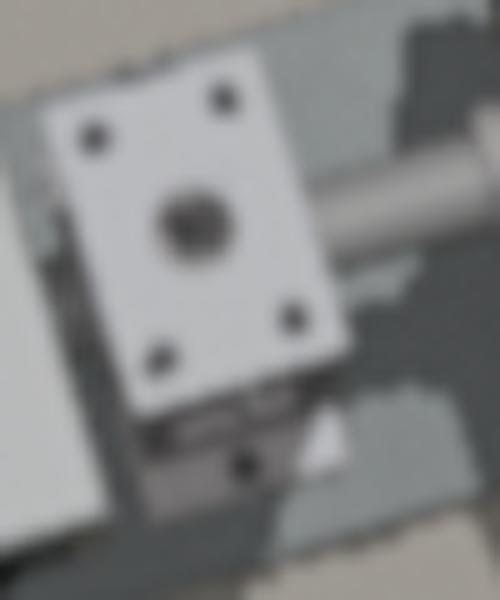

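The guide is at (583,-45.3), the pin at (560,35.6) and the yaw is about 15°, which the tool nearly matches already. The collar is hidden from both cameras, so I'll find its hole by feel. Moving over the pin.

```bash
python3 -m handwheel '[{"tx":0.07,"ty":0.12,"tz":0.01},{"tx":0.14,"ty":0.24,"tz":0.02},{"tx":0.2,"ty":0.34,"tz":0.03,"az":-0.0045},{"tx":0.24,"ty":0.41,"tz":0.03,"az":-0.0045},{"tx":0.24,"ty":0.41,"tz":0.03,"az":-0.0045}]'; python3 -c "
from h import *
s=env.get_state();print(s['t'],s['position'],s['orientation'],s['joints'])"
```

```text
0.1 [ 176.15041423 -625.13447063  213.72330217] [-3.11043032e+00 -4.29944346e-01  5.49657265e-04] [ 1.25300187  0.46832696 -0.01156775  1.60350191  0.00599644  1.07142389
 -0.05628433]invalid input
```

```bash
python3 -m handwheel '[{"tx":0.07,"ty":0.12,"tz":0.01,"ax":0,"ay":0,"az":0,"gripper":1},{"tx":0.14,"ty":0.24,"tz":0.02,"ax":0,"ay":0,"az":0,"gripper":1},{"tx":0.2,"ty":0.34,"tz":0.03,"ax":0,"ay":0,"az":-0.0045,"gripper":1},{"tx":0.24,"ty":0.41,"tz":0.03,"ax":0,"ay":0,"az":-0.0045,"gripper":1},{"tx":0.24,"ty":0.41,"tz":0.03,"ax":0,"ay":0,"az":-0.0045,"gripper":1}]'; python3 -c "
from h import *
s=env.get_state();print(s['t'],s['position'],s['orientation'],s['joints'])"
```

```text
t: 0.6
position: [302.9, -408.3, 230.7]
orientation: [-3.115, -0.408, 0.0]
force: [1.2, 0.5, -0.3]
grip_width: 92.2
grip_force: 0.0
0.6 [ 302.93825468 -408.34761243  230.69667964] [-3.11482811e+00 -4.07849988e-01  3.24849975e-04] [ 0.96820959  0.2176763  -0.11654186  1.92144394  0.02985227  1.00436651
 -0.47203677]
```

```bash
python3 -m handwheel '[{"tx":0.43,"ty":0.74,"tz":0.02,"ax":0,"ay":0,"az":0,"gripper":0.6},{"tx":0.43,"ty":0.74,"tz":0.02,"ax":0,"ay":0,"az":0,"gripper":0.6},{"tx":0.43,"ty":0.74,"tz":0.02,"ax":0,"ay":0,"az":0,"gripper":0.6},{"tx":0.43,"ty":0.74,"tz":0.02,"ax":0,"ay":0,"az":0,"gripper":0.6},{"tx":0.43,"ty":0.74,"tz":0.02,"ax":0,"ay":0,"az":0,"gripper":0.6}]';
python3 -m handwheel '[{"tx":0.2,"ty":0.34,"tz":0.01,"ax":0,"ay":0,"az":0,"gripper":0.6},{"tx":0.2,"ty":0.34,"tz":0.01,"ax":0,"ay":0,"az":0,"gripper":0.6},{"tx":0.2,"ty":0.34,"tz":0.01,"ax":0,"ay":0,"az":0,"gripper":0.6},{"tx":0.2,"ty":0.34,"tz":0.01,"ax":0,"ay":0,"az":0,"gripper":0.6},{"tx":0.2,"ty":0.34,"tz":0.01,"ax":0,"ay":0,"az":0,"gripper":0.6}]'
```

```text
t: 1.1
position: [428.4, -192.4, 236.7]
orientation: [3.115, 0.408, -0.0]
force: [0.4, -0.5, -0.2]
grip_width: 56.0
grip_force: 0.0
t: 1.6
position: [548.8, 13.1, 242.5]
orientation: [-3.114, -0.412, -0.0]
force: [0.7, 0.4, -0.3]
grip_width: 55.3
grip_force: 0.0
```

```bash
python3 -m handwheel '[{"tx":0.0185,"ty":0.0375,"tz":0,"ax":0,"ay":0,"az":0,"gripper":0.6},{"tx":0.0185,"ty":0.0375,"tz":-0.05,"ax":0,"ay":0,"az":0,"gripper":0.6},{"tx":0.0185,"ty":0.0375,"tz":-0.09,"ax":0,"ay":0,"az":0,"gripper":0.6},{"tx":0.0185,"ty":0.0375,"tz":-0.09,"ax":0,"ay":0,"az":0,"gripper":0.6},{"tx":0.0185,"ty":0.0375,"tz":-0.09,"ax":0,"ay":0,"az":0,"gripper":0.6}]'
python3 - <<'E'
from h import *
p,d=env.read_camera("side"); cv2.imwrite("pics/s1.png",p); cv2.imwrite("pics/s1c.png",cv2.resize(p[120:260,290:430],None,fx=4,fy=4,interpolation=cv2.INTER_CUBIC))
s=env.get_state();print(s['t'],s['position'],s['orientation'],s['joints'])
print(proj("side",s['position']))
E
```

```text
t: 2.1
position: [558.9, 32.2, 188.7]
orientation: [-3.115, -0.408, 0.001]
force: [-0.7, -0.2, -1.1]
grip_width: 55.1
grip_force: 0.0
2.15 [559.58311993  32.2345037  189.5192449 ] [3.11499483e+00 4.07833809e-01 1.60484136e-03] [ 0.22942581  0.38753073 -0.4325609   1.82772908  0.19374844  0.96680159
 -1.59578597]
[[359.91058598 192.32032988]]
```

View pics/s1c.png

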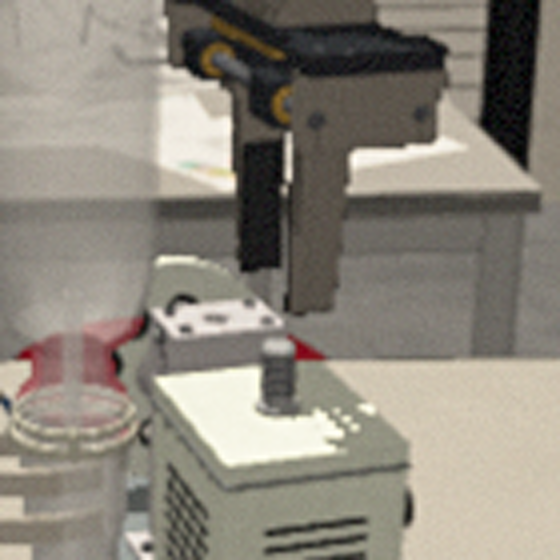

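```bash
python3 -m handwheel '[{"tx":0.0007,"ty":0.0055,"tz":-0.02,"ax":0,"ay":0,"az":0,"gripper":0.6},{"tx":0.0007,"ty":0.0055,"tz":-0.05,"ax":0,"ay":0,"az":0,"gripper":0.6},{"tx":0.0007,"ty":0.0055,"tz":-0.075,"ax":0,"ay":0,"az":0,"gripper":0.6},{"tx":0.0007,"ty":0.0055,"tz":-0.084,"ax":0,"ay":0,"az":0,"gripper":0.6},{"tx":0.0007,"ty":0.0055,"tz":-0.084,"ax":0,"ay":0,"az":0,"gripper":0.6}]'
python3 -m handwheel '[{"tx":0,"ty":0,"tz":0,"ax":0,"ay":0,"az":0,"gripper":0.25},{"tx":0,"ty":0,"tz":0,"ax":0,"ay":0,"az":0,"gripper":0.25},{"tx":0,"ty":0,"tz":0,"ax":0,"ay":0,"az":0,"gripper":0.25}]'
```

```text
t: 2.65
position: [559.0, 35.5, 137.4]
orientation: [-3.115, -0.408, 0.003]
force: [0.2, 0.5, 0.1]
grip_width: 55.0
grip_force: 0.0
t: 2.95
position: [559.9, 35.5, 138.8]
orientation: [3.115, 0.408, 0.002]
force: [-0.5, 0.6, -0.5]
grip_width: 33.0
grip_force: 0.0
```

```bash
python3 -m handwheel '[{"tx":0,"ty":0,"tz":0,"ax":0,"ay":0,"az":0,"gripper":0.19},{"tx":0,"ty":0,"tz":0,"ax":0,"ay":0,"az":0,"gripper":0},{"tx":0,"ty":0,"tz":0,"ax":0,"ay":0,"az":0,"gripper":0},{"tx":0,"ty":0,"tz":0,"ax":0,"ay":0,"az":0,"gripper":0}]'
```

```text
t: 3.35
position: [559.6, 35.5, 138.5]
orientation: [3.115, 0.408, 0.001]
force: [-0.1, -0.1, 1.6]
grip_width: 15.4
grip_force: 30.0
```

```bash
python3 -m handwheel '[{"tx":0,"ty":0,"tz":0.01,"ax":0,"ay":0,"az":0,"gripper":0},{"tx":0,"ty":0,"tz":0.04,"ax":0,"ay":0,"az":0,"gripper":0},{"tx":0,"ty":0,"tz":0.08,"ax":0,"ay":0,"az":0,"gripper":0},{"tx":0,"ty":0,"tz":0.12,"ax":0,"ay":0,"az":0,"gripper":0},{"tx":0,"ty":0,"tz":0.15,"ax":0,"ay":0,"az":0,"gripper":0}]'
python3 -m handwheel '[{"tx":0,"ty":0,"tz":0.005,"ax":0,"ay":0,"az":0,"gripper":0},{"tx":0.01,"ty":-0.035,"tz":0.005,"ax":0,"ay":0,"az":0,"gripper":0},{"tx":0.025,"ty":-0.09,"tz":0.005,"ax":0,"ay":0,"az":0,"gripper":0},{"tx":0.0385,"ty":-0.135,"tz":0.005,"ax":0,"ay":0,"az":0,"gripper":0},{"tx":0.0385,"ty":-0.135,"tz":0.005,"ax":0,"ay":0,"az":0,"gripper":0}]'
python3 - <<'E'
from h import *
p,d=env.read_camera("side"); q,_=env.read_camera("top"); cv2.imwrite("pics/s2.png",p)
a=cv2.resize(p[120:260,290:430],None,fx=4,fy=4,interpolation=cv2.INTER_CUBIC); cv2.imwrite("pics/s2c.png",a)
s=env.get_state();print(s['t'],s['position'],s['orientation'],s['force'],s['joints'])
E
```

```text
t: 3.85
position: [559.8, 35.7, 230.0]
orientation: [3.115, 0.408, 0.002]
force: [0.3, -0.0, -0.8]
grip_width: 15.0
grip_force: 30.0
t: 4.35
position: [582.6, -50.8, 229.8]
orientation: [3.114, 0.397, -0.003]
force: [0.9, -0.0, -0.5]
grip_width: 15.1
grip_force: 30.0
4.45 [581.96562351 -45.68697241 230.16145283] [-3.11436947e+00 -4.06117325e-01  2.78932132e-03] [-0.21906328  0.57531384 -0.78712442] [ 0.34135283  0.37967044 -0.4075473   1.73142366  0.16775214  1.06687064
 -1.43331288]
```

View pics/s2c.png

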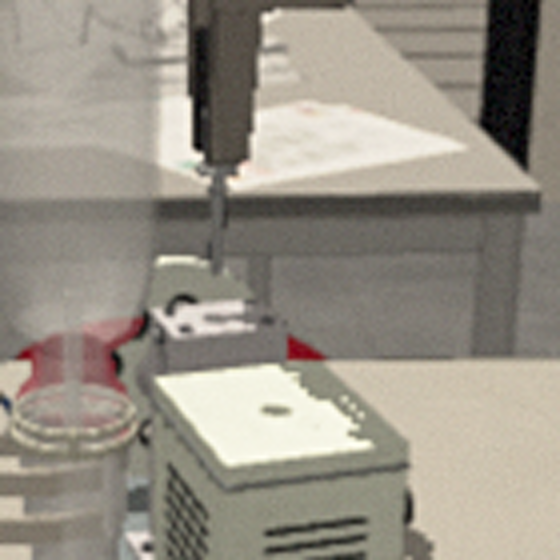

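The pin is held upright at crop (217,225), and the empty parking hole shows at (275,410). I'll check the parking-to-guide offset in the side view.

```bash
python3 - <<'E'
from h import *
p=cv2.imread("pics/s2.png"); p0=cv2.imread("pics/side0.png")
def dark(im,u,v,r,rv):
    g=cv2.cvtColor(im,cv2.COLOR_BGR2GRAY).astype(float)[v-rv:v+rv+1,u-r:u+r+1]; w=np.clip(np.percentile(g,80)-25-g,0,None); V,U=np.mgrid[v-rv:v+rv+1,u-r:u+r+1]
    return [(w*U).sum()/w.sum(),(w*V).sum()/w.sum()]
a=dark(p,358,222,6,3); b=dark(p0,344,199,5,3); print(a,b)
A=plane("side",[a],130);B=plane("side",[b],146);print(A,B,B-A)
# pin shank nose position now: near pixel (344,185): project expected nose
s=env.get_state()['position']
for z in(185,170): print(z,proj("side",[[582,-45.7,z]]))
g=cv2.cvtColor(p,cv2.COLOR_BGR2GRAY); print(g[168:190:3,336:352])
E
```

```text
[np.float64(358.44396082698586), np.float64(222.18824809575625)] [np.float64(343.5510416666668), np.float64(199.17994791666675)]
[[560.4991751   33.67278915 130.        ]] [[582.84845116 -49.44796205 146.        ]] [[ 22.34927606 -83.12075121  16.        ]]
185 [[344.52189997 181.67736261]]
170 [[344.35977086 188.7150231 ]]
[[165 167 163 166 164 146 100  84  89  85 108 153 150 152 149 148]
 [ 64  63  61  65  62  61  76  98  99  88  62  65  67  66  63  60]
 [ 77  78  78  74  69  76  82  98 102  86  58  81  80  85  82  81]
 [104 105 108 110 109 108 108  95  96  91  93 105 106 106 107 104]
 [106 107 107 111 101  97  83  96 101  93 105 102 105 105 108 104]
 [109 107 103  98  97  85  63  93  98  92  98  96  94  96  99  96]
 [145 149 156 160 177 164 127  92  91 108 135 128 128 123 126 120]
 [135 141 137 134 135 140 138 128 135 138 145 144 128 113 121 117]]
```

```bash
cat > g.py <<'E'
import sys
from h import *
s=env.get_state(); f=s['force']; print(s['t'],s['position'].round(1),f.round(1))
sys.exit(int(np.abs(f).max()>float(sys.argv[1])))
E
python3 -m handwheel '[{"tx":0.0005,"ty":0.0005,"tz":-0.015,"ax":0,"ay":0,"az":0,"gripper":0},{"tx":0.0005,"ty":0.0005,"tz":-0.03,"ax":0,"ay":0,"az":0,"gripper":0},{"tx":0.0005,"ty":0.0005,"tz":-0.038,"ax":0,"ay":0,"az":0,"gripper":0},{"tx":0.0005,"ty":0.0005,"tz":-0.045,"ax":0,"ay":0,"az":0,"gripper":0},{"tx":0.0005,"ty":0.0005,"tz":-0.045,"ax":0,"ay":0,"az":0,"gripper":0}]' && python3 g.py 4 && python3 -m handwheel '[{"tx":0,"ty":0,"tz":-0.005,"ax":0,"ay":0,"az":0,"gripper":0},{"tx":0,"ty":0,"tz":-0.01,"ax":0,"ay":0,"az":0,"gripper":0},{"tx":0,"ty":0,"tz":-0.015,"ax":0,"ay":0,"az":0,"gripper":0},{"tx":0,"ty":0,"tz":-0.015,"ax":0,"ay":0,"az":0,"gripper":0}]' && python3 g.py 4 && python3 -m handwheel '[{"tx":0,"ty":0,"tz":-0.005,"ax":0,"ay":0,"az":0,"gripper":0},{"tx":0,"ty":0,"tz":-0.01,"ax":0,"ay":0,"az":0,"gripper":0},{"tx":0,"ty":0,"tz":-0.015,"ax":0,"ay":0,"az":0,"gripper":0},{"tx":0,"ty":0,"tz":-0.015,"ax":0,"ay":0,"az":0,"gripper":0}]' && python3 g.py 4
```

```text
t: 4.95
position: [582.4, -44.8, 203.4]
orientation: [-3.115, -0.409, 0.002]
force: [0.0, -0.7, -0.3]
grip_width: 15.3
grip_force: 30.0
4.95 [582.4 -44.8 203.4] [ 0.  -0.7 -0.3]
t: 5.35
position: [582.4, -45.3, 194.7]
orientation: [-3.115, -0.408, 0.002]
force: [-1.2, -0.1, -0.2]
grip_width: 15.2
grip_force: 30.0
5.35 [582.4 -45.3 194.7] [-1.2 -0.1 -0.2]
t: 5.75
position: [582.5, -45.2, 185.6]
orientation: [-3.115, -0.408, 0.001]
force: [-1.6, -0.2, -1.2]
grip_width: 15.1
grip_force: 30.0
5.75 [582.5 -45.2 185.6] [-1.6 -0.2 -1.2]
```

```bash
python3 -m handwheel '[{"tx":-0.001,"ty":0,"tz":-0.005,"ax":0,"ay":0,"az":0,"gripper":0},{"tx":-0.001,"ty":0,"tz":-0.01,"ax":0,"ay":0,"az":0,"gripper":0},{"tx":-0.001,"ty":0,"tz":-0.014,"ax":0,"ay":0,"az":0,"gripper":0},{"tx":-0.001,"ty":0,"tz":-0.014,"ax":0,"ay":0,"az":0,"gripper":0}]' && python3 g.py 4 && python3 -m handwheel '[{"tx":0,"ty":0,"tz":-0.002,"ax":0,"ay":0,"az":0,"gripper":0},{"tx":0,"ty":0,"tz":-0.003,"ax":0,"ay":0,"az":0,"gripper":0},{"tx":0,"ty":0,"tz":-0.003,"ax":0,"ay":0,"az":0,"gripper":0}]'
```

```text
t: 6.15
position: [582.2, -45.2, 177.4]
orientation: [-3.115, -0.408, 0.0]
force: [-0.6, -0.3, -1.2]
grip_width: 15.2
grip_force: 30.0
6.15 [582.2 -45.2 177.4] [-0.6 -0.3 -1.2]
t: 6.45
position: [582.3, -45.2, 176.0]
orientation: [3.115, 0.408, -0.0]
force: [-0.7, -1.6, -0.6]
grip_width: 15.2
grip_force: 30.0
```

```bash
python3 -m handwheel '[{"tx":0,"ty":0,"tz":-0.002,"ax":0,"ay":0,"az":0,"gripper":0},{"tx":0,"ty":0,"tz":-0.004,"ax":0,"ay":0,"az":0,"gripper":0},{"tx":0,"ty":0,"tz":-0.004,"ax":0,"ay":0,"az":0,"gripper":0}]' && python3 g.py 5 && python3 -m handwheel '[{"tx":0,"ty":0,"tz":0,"ax":0,"ay":0,"az":0,"gripper":0.25},{"tx":0,"ty":0,"tz":0,"ax":0,"ay":0,"az":0,"gripper":0.35},{"tx":0,"ty":0,"tz":0,"ax":0,"ay":0,"az":0,"gripper":0.35}]'
cat > pin.py <<'E'
from h import *
import sys
# pin top height from the side view: columns of the pin grip on fork
p,d=env.read_camera("side"); W=pts("side",d)
r=W[165:205,334:355]; dd=d[165:205,334:355]
m=(np.abs(r[...,0]-583)<7)&(np.abs(r[...,1]+45)<16)&(r[...,2]>150)
q=r[m]; zt=np.percentile(q[:,2],97) if len(q)>5 else 0
print("pin top ~",round(float(zt),1),len(q),"mean",q.mean(0).round(1) if len(q) else None)
if len(sys.argv)>1: cv2.imwrite(sys.argv[1],cv2.resize(p[120:260,290:430],None,fx=4,fy=4,interpolation=cv2.INTER_CUBIC))
E
python3 pin.py
```

```text
t: 6.75
position: [582.2, -45.2, 173.4]
orientation: [3.115, 0.408, -0.0]
force: [0.1, -0.3, -0.4]
grip_width: 15.2
grip_force: 30.0
6.75 [582.2 -45.2 173.4] [ 0.1 -0.3 -0.4]
t: 7.05
position: [582.7, -44.9, 173.9]
orientation: [-3.115, -0.408, -0.002]
force: [0.8, -0.8, -0.2]
grip_width: 32.0
grip_force: 0.0
pin top ~ 213.8 92 mean [585.3 -42.8 176.2]
```

```bash
cat > arc.py <<'E'
from h import *
import sys
from scipy.spatial.transform import Rotation as Ro
a=np.radians(15); C=np.array([605,-127.4,85]); xr=np.array([np.cos(a),np.sin(a),0]); ax=np.array([-np.sin(a),np.cos(a),0])
R0=Ro.from_matrix(np.c_[xr,-ax,[0,0,-1]])
def tgt(th,rho): t=np.radians(th); return C+rho*(np.sin(t)*xr+[0,0,np.cos(t)]), Ro.from_rotvec(ax*t)*R0
s=env.get_state(); p=s['position']; R=Ro.from_rotvec(s['orientation'])
d=p-C; print("now th,rho,yoff",np.degrees(np.arctan2(d@xr,d[2])).round(2),np.hypot(d@xr,d[2]).round(1),(d@ax).round(2),"tilt",(np.degrees(((R*R0.inv()).as_rotvec()))@ax).round(2),"F tan/rad/ax",end=" ")
t=np.arctan2(d@xr,d[2]);f=s['force']; print((f@(np.cos(t)*xr-[0,0,np.sin(t)])).round(1),(f@(np.sin(t)*xr+[0,0,np.cos(t)])).round(1),(f@ax).round(1))
for k in range(1,len(sys.argv),2):
    P,T=tgt(float(sys.argv[k]),float(sys.argv[k+1])); print(sys.argv[k:k+2],"t",((P-p)/600).round(4),"a",((T*R.inv()).as_rotvec()/np.pi).round(4))
E
python3 -m handwheel '[{"tx":0,"ty":0,"tz":0.03,"ax":0,"ay":0,"az":0,"gripper":0.35},{"tx":0,"ty":0,"tz":0.08,"ax":0,"ay":0,"az":0,"gripper":0.35},{"tx":0,"ty":0,"tz":0.1,"ax":0,"ay":0,"az":0,"gripper":0.35},{"tx":0,"ty":0,"tz":0.1,"ax":0,"ay":0,"az":0,"gripper":0.35}]'
python3 pin.py pics/s3c.png; python3 arc.py 0 110 -40 110 -40 48
```

```text
t: 7.5
position: [583.6, -45.1, 235.5]
orientation: [3.114, 0.408, 0.006]
force: [0.4, 0.0, -1.0]
grip_width: 31.8
grip_force: 0.0
pin top ~ 199.5 157 mean [583.3 -38.8 178.8]
now th,rho,yoff -0.15 149.0 85.23 tilt -0.07 F tan/rad/ax 0.5 -1.0 0.6
['0', '110'] t [ 0.0374 -0.137  -0.0649] a [0.0001 0.0005 0.0004]
['-40', '110'] t [-0.0764 -0.1675 -0.1078] a [ 0.0575 -0.2142  0.0005]
['-40', '48'] t [-0.0123 -0.1503 -0.187 ] a [ 0.0575 -0.2142  0.0005]
```

View pics/s3c.png

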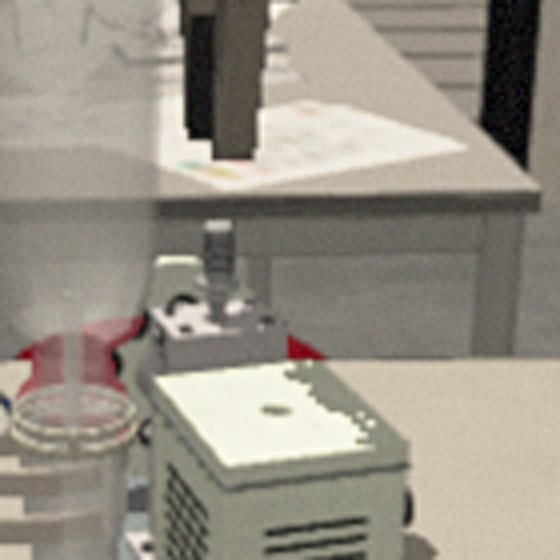

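The pin stands upright in the guide (crop (218,225) top, flange above the fork), with its top at about 197–199 mm as expected when it rests on the collar. Now to the rim, tilted back by 40°.

```bash
python3 -m handwheel '[{"tx":0,"ty":-0.05,"tz":0,"ax":0.0115,"ay":-0.043,"az":0,"gripper":0.35},{"tx":-0.02,"ty":-0.11,"tz":0,"ax":0.023,"ay":-0.086,"az":0,"gripper":0.35},{"tx":-0.04,"ty":-0.16,"tz":-0.03,"ax":0.0345,"ay":-0.129,"az":0,"gripper":0.35},{"tx":-0.06,"ty":-0.1675,"tz":-0.06,"ax":0.046,"ay":-0.172,"az":0,"gripper":0.35},{"tx":-0.0764,"ty":-0.1675,"tz":-0.1,"ax":0.0575,"ay":-0.2142,"az":0,"gripper":0.35}]'
python3 -m handwheel '[{"tx":0,"ty":0,"tz":0,"ax":0,"ay":0,"az":0,"gripper":0.35},{"tx":0,"ty":0,"tz":0,"ax":0,"ay":0,"az":0,"gripper":0.35}]'
python3 arc.py -40 110 -40 48; python3 -c "
from h import *
print(env.get_state()['joints'].round(2))"
```

```text
t: 8.05
position: [545.6, -139.0, 185.1]
orientation: [-2.895, -0.397, -0.853]
force: [0.8, 1.6, -0.6]
grip_width: 31.8
grip_force: 0.0
t: 8.25
position: [547.0, -138.2, 185.6]
orientation: [-2.892, -0.395, -0.847]
force: [0.6, -0.3, -0.0]
grip_width: 32.1
grip_force: 0.0
now th,rho,yoff -30.29 116.5 4.6 tilt -32.82 F tan/rad/ax 0.4 -0.3 -0.4
['-40', '110'] t [-0.0172 -0.0126 -0.0273] a [ 0.0031 -0.0404 -0.0059]
['-40', '48'] t [ 0.0469  0.0046 -0.1064] a [ 0.0031 -0.0404 -0.0059]
[ 1.04  0.3  -0.73  2.17 -0.5   0.34 -0.48]
```

```bash
python3 -m handwheel '[{"tx":-0.0172,"ty":-0.0126,"tz":-0.0273,"ax":0.0031,"ay":-0.0404,"az":-0.0059,"gripper":0.35},{"tx":-0.0172,"ty":-0.0126,"tz":-0.0273,"ax":0.0031,"ay":-0.0404,"az":-0.0059,"gripper":0.35},{"tx":-0.0172,"ty":-0.0126,"tz":-0.0273,"ax":0.0031,"ay":-0.0404,"az":-0.0059,"gripper":0.35},{"tx":-0.0172,"ty":-0.0126,"tz":-0.0273,"ax":0.0031,"ay":-0.0404,"az":-0.0059,"gripper":0.35}]'
python3 arc.py -40 110 -40 48; python3 -c "
from h import *
print(env.get_state()['joints'].round(2))"
```

```text
t: 8.65
position: [538.3, -142.7, 170.0]
orientation: [-2.843, -0.383, -1.038]
force: [1.0, -0.6, -0.1]
grip_width: 32.3
grip_force: 0.0
now th,rho,yoff -38.82 109.1 2.46 tilt -40.12 F tan/rad/ax 0.5 -0.6 -0.8
['-40', '110'] t [-0.0026 -0.0049 -0.0012] a [ 0.0001  0.0007 -0.0019]
['-40', '48'] t [ 0.0615  0.0122 -0.0804] a [ 0.0001  0.0007 -0.0019]
[ 1.29  0.41 -0.95  2.26 -0.95  0.15  0.08]
```

```bash
python3 arc.py -30 100 -30 48 | tail -2
```

```text
['-30', '100'] t [0.0307 0.004  0.0027] a [-0.0145  0.0543 -0.0019]
['-30', '48'] t [ 0.0725  0.0152 -0.0724] a [-0.0145  0.0543 -0.0019]
```

```bash
python3 -m handwheel '[{"tx":0.015,"ty":0.002,"tz":0.0013,"ax":-0.0073,"ay":0.027,"az":-0.001,"gripper":0.35},{"tx":0.0307,"ty":0.004,"tz":0.0027,"ax":-0.0145,"ay":0.0543,"az":-0.0019,"gripper":0.35},{"tx":0.0307,"ty":0.004,"tz":0.0027,"ax":-0.0145,"ay":0.0543,"az":-0.0019,"gripper":0.35},{"tx":0.0307,"ty":0.004,"tz":0.0027,"ax":-0.0145,"ay":0.0543,"az":-0.0019,"gripper":0.35}]'
python3 arc.py -30 75 -30 48; python3 -c "
from h import *
print(env.get_state()['joints'].round(2))"
```

```text
t: 9.05
position: [560.1, -139.9, 175.4]
orientation: [-2.95, -0.396, -0.795]
force: [-0.3, 0.4, 0.3]
grip_width: 32.2
grip_force: 0.0
now th,rho,yoff -27.27 101.7 -0.5 tilt -30.09 F tan/rad/ax -0.0 0.3 0.4
['-30', '75'] t [ 0.0144  0.0047 -0.0423] a [ 0.0024  0.0011 -0.001 ]
['-30', '48'] t [ 0.0361  0.0105 -0.0813] a [ 0.0024  0.0011 -0.001 ]
[ 0.67  0.26 -0.36  2.15 -0.58  0.35 -0.45]
```

```bash
python3 -m handwheel '[{"tx":0.007,"ty":0.0023,"tz":-0.021,"ax":0.0024,"ay":0.0011,"az":-0.001,"gripper":0.35},{"tx":0.0144,"ty":0.0047,"tz":-0.0423,"ax":0.0024,"ay":0.0011,"az":-0.001,"gripper":0.35},{"tx":0.0144,"ty":0.0047,"tz":-0.0423,"ax":0.0024,"ay":0.0011,"az":-0.001,"gripper":0.35}]'
python3 arc.py -30 60 -30 48
```

```text
t: 9.35
position: [566.4, -136.8, 146.8]
orientation: [-2.943, -0.384, -0.785]
force: [1.3, -0.2, 0.0]
grip_width: 31.9
grip_force: 0.0
now th,rho,yoff -32.69 73.5 0.91 tilt -29.91 F tan/rad/ax 1.0 -0.6 -0.5
['-30', '60'] t [ 0.016   0.0027 -0.0165] a [-0.0013 -0.0009  0.0002]
['-30', '48'] t [ 0.0257  0.0053 -0.0338] a [-0.0013 -0.0009  0.0002]
```

```bash
python3 -m handwheel '[{"tx":0.016,"ty":0.0027,"tz":-0.0165,"ax":-0.0013,"ay":-0.0009,"az":0,"gripper":0.35},{"tx":0.0257,"ty":0.0053,"tz":-0.0338,"ax":-0.0013,"ay":-0.0009,"az":0,"gripper":0.35},{"tx":0.0257,"ty":0.0053,"tz":-0.0338,"ax":-0.0013,"ay":-0.0009,"az":0,"gripper":0.35},{"tx":0.0257,"ty":0.0053,"tz":-0.0338,"ax":-0.0013,"ay":-0.0009,"az":0,"gripper":0.35}]'
python3 arc.py -30 48; python3 pin.py pics/s4c.png
```

```text
t: 9.75
position: [579.8, -136.1, 125.6]
orientation: [-2.947, -0.379, -0.789]
force: [0.3, 0.0, -0.0]
grip_width: 32.0
grip_force: 0.0
now th,rho,yoff -33.25 48.5 -1.89 tilt -29.97 F tan/rad/ax 0.2 -0.2 -0.1
['-30', '48'] t [0.0034 0.0042 0.0017] a [-0.0004 -0.0003  0.0017]
pin top ~ 199.8 157 mean [583.3 -38.5 179. ]
```

View pics/s4c.png

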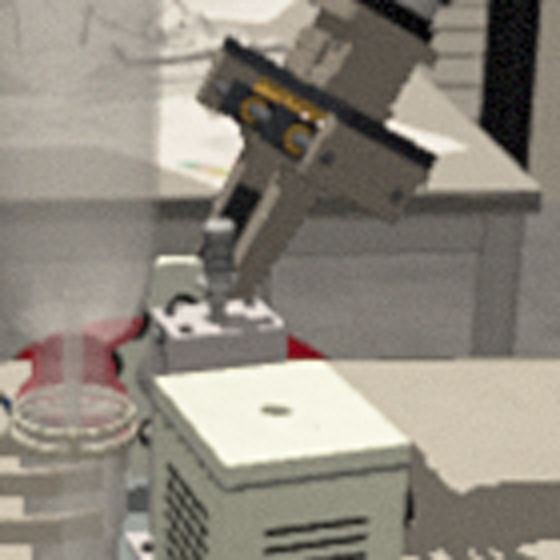

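The fingers straddle the rim and the pin is still standing (top at crop (218,225)). I'll centre on the disc and pinch.

```bash
python3 -m handwheel '[{"tx":0.0034,"ty":0.0042,"tz":0.0017,"ax":0,"ay":0,"az":0.0017,"gripper":0.35},{"tx":0.0034,"ty":0.0042,"tz":0.0017,"ax":0,"ay":0,"az":0.0017,"gripper":0.2},{"tx":0.0034,"ty":0.0042,"tz":0.0017,"ax":0,"ay":0,"az":0.0017,"gripper":0.17}]'; python3 arc.py
python3 -m handwheel '[{"tx":0,"ty":0,"tz":0,"ax":0,"ay":0,"az":0,"gripper":0.12},{"tx":0,"ty":0,"tz":0,"ax":0,"ay":0,"az":0,"gripper":0.05},{"tx":0,"ty":0,"tz":0,"ax":0,"ay":0,"az":0,"gripper":0},{"tx":0,"ty":0,"tz":0,"ax":0,"ay":0,"az":0,"gripper":0}]'; python3 arc.py -28 48 -26 48; python3 pin.py
```

```text
t: 10.1
position: [581.9, -134.0, 127.3]
orientation: [-2.945, -0.387, -0.79]
force: [-0.2, -0.0, -0.1]
grip_width: 17.9
grip_force: 0.0
now th,rho,yoff -29.52 48.7 -0.4 tilt -30.03 F tan/rad/ax -0.3 -0.0 0.0
t: 10.5
position: [581.8, -133.9, 127.2]
orientation: [-2.945, -0.387, -0.789]
force: [-1.6, -0.3, 3.3]
grip_width: 10.1
grip_force: 30.0
now th,rho,yoff -29.73 48.5 -0.29 tilt -30.01 F tan/rad/ax 0.2 3.6 0.1
['-28', '48'] t [0.0024 0.0011 0.0004] a [-0.003   0.0107  0.0001]
['-26', '48'] t [0.0048 0.0018 0.0016] a [-0.0059  0.0215  0.0001]
pin top ~ 199.7 154 mean [583.3 -38.8 179.2]
```

```bash
cat > chk.py <<'E'
import sys
from h import *
import subprocess
o=subprocess.run(["python3","pin.py"],capture_output=True,text=True).stdout; z=float(o.split()[3])
a=subprocess.run(["python3","arc.py"],capture_output=True,text=True).stdout.strip(); print("PIN",z,"|",a)
f=float(a.split("ax")[-1].split()[0])
sys.exit(int(z<196 or abs(f)>6))
E
python3 - <<'E'
import numpy as np
a=np.radians(15);xr=np.array([np.cos(a),np.sin(a),0])
P=lambda t:48.5*(np.sin(np.radians(t))*xr+[0,0,np.cos(np.radians(t))])
for t in np.arange(-30,33,3): print(t,((P(t+3)-P(t))/600).round(4))
E
```

```text
-30 [0.0036 0.001  0.002 ]
-27 [0.0037 0.001  0.0018]
-24 [0.0038 0.001  0.0016]
-21 [0.0039 0.001  0.0014]
-18 [0.0039 0.0011 0.0012]
-15 [0.004  0.0011 0.001 ]
-12 [0.004  0.0011 0.0008]
-9 [0.0041 0.0011 0.0006]
-6 [0.0041 0.0011 0.0003]
-3 [0.0041 0.0011 0.0001]
0 [ 0.0041  0.0011 -0.0001]
3 [ 0.0041  0.0011 -0.0003]
6 [ 0.0041  0.0011 -0.0006]
9 [ 0.004   0.0011 -0.0008]
12 [ 0.004   0.0011 -0.001 ]
15 [ 0.0039  0.0011 -0.0012]
18 [ 0.0039  0.001  -0.0014]
21 [ 0.0038  0.001  -0.0016]
24 [ 0.0037  0.001  -0.0018]
27 [ 0.0036  0.001  -0.002 ]
30 [ 0.0035  0.0009 -0.0022]
```

```bash
python3 -m handwheel '[{"tx":0.0018,"ty":0.0005,"tz":0.001,"ax":-0.0022,"ay":0.008,"az":0,"gripper":0},{"tx":0.0036,"ty":0.001,"tz":0.002,"ax":-0.0043,"ay":0.0161,"az":0,"gripper":0},{"tx":0.0036,"ty":0.001,"tz":0.002,"ax":-0.0043,"ay":0.0161,"az":0,"gripper":0}]' && python3 chk.py && python3 -m handwheel '[{"tx":0.0018,"ty":0.0005,"tz":0.0009,"ax":-0.0022,"ay":0.008,"az":0,"gripper":0},{"tx":0.0037,"ty":0.001,"tz":0.0018,"ax":-0.0043,"ay":0.0161,"az":0,"gripper":0},{"tx":0.0037,"ty":0.001,"tz":0.0018,"ax":-0.0043,"ay":0.0161,"az":0,"gripper":0}]' && python3 chk.py
```

```text
t: 10.85
position: [584.1, -133.3, 128.4]
orientation: [-2.972, -0.392, -0.713]
force: [-4.6, -1.0, 5.5]
grip_width: 9.7
grip_force: 30.0
PIN 199.7 | now th,rho,yoff -26.74 48.5 -0.28 tilt -27.01 F tan/rad/ax -1.0 5.6 -0.8
t: 11.2
position: [586.3, -132.7, 129.4]
orientation: [-2.995, -0.395, -0.637]
force: [-4.5, -1.5, 5.8]
grip_width: 9.7
grip_force: 30.0
PIN 199.9 | now th,rho,yoff -23.8 48.5 -0.3 tilt -24.05 F tan/rad/ax -0.5 5.3 -0.8
```

```bash
python3 -m handwheel '[{"tx":0.0019,"ty":0.0005,"tz":0.0008,"ax":-0.0022,"ay":0.008,"az":0,"gripper":0},{"tx":0.0038,"ty":0.001,"tz":0.0016,"ax":-0.0043,"ay":0.0161,"az":0,"gripper":0},{"tx":0.0038,"ty":0.001,"tz":0.0016,"ax":-0.0043,"ay":0.0161,"az":0,"gripper":0}]' >/dev/null && python3 chk.py && python3 -m handwheel '[{"tx":0.0019,"ty":0.0005,"tz":0.0007,"ax":-0.0022,"ay":0.008,"az":0,"gripper":0},{"tx":0.0039,"ty":0.001,"tz":0.0014,"ax":-0.0043,"ay":0.0161,"az":0,"gripper":0},{"tx":0.0039,"ty":0.001,"tz":0.0014,"ax":-0.0043,"ay":0.0161,"az":0,"gripper":0}]' >/dev/null && python3 chk.py && python3 -m handwheel '[{"tx":0.0019,"ty":0.0005,"tz":0.0006,"ax":-0.0022,"ay":0.008,"az":0,"gripper":0},{"tx":0.0039,"ty":0.0011,"tz":0.0012,"ax":-0.0043,"ay":0.0161,"az":0,"gripper":0},{"tx":0.0039,"ty":0.0011,"tz":0.0012,"ax":-0.0043,"ay":0.0161,"az":0,"gripper":0}]' >/dev/null && python3 chk.py && python3 -m handwheel '[{"tx":0.002,"ty":0.0005,"tz":0.0005,"ax":-0.0022,"ay":0.008,"az":0,"gripper":0},{"tx":0.004,"ty":0.0011,"tz":0.001,"ax":-0.0043,"ay":0.0161,"az":0,"gripper":0},{"tx":0.004,"ty":0.0011,"tz":0.001,"ax":-0.0043,"ay":0.0161,"az":0,"gripper":0}]' >/dev/null && python3 chk.py && python3 -m handwheel '[{"tx":0.002,"ty":0.0005,"tz":0.0004,"ax":-0.0022,"ay":0.008,"az":0,"gripper":0},{"tx":0.004,"ty":0.0011,"tz":0.0008,"ax":-0.0043,"ay":0.0161,"az":0,"gripper":0},{"tx":0.004,"ty":0.0011,"tz":0.0008,"ax":-0.0043,"ay":0.0161,"az":0,"gripper":0}]' >/dev/null && python3 chk.py && python3 -m handwheel '[{"tx":0.002,"ty":0.0005,"tz":0.0003,"ax":-0.0022,"ay":0.008,"az":0,"gripper":0},{"tx":0.0041,"ty":0.0011,"tz":0.0006,"ax":-0.0043,"ay":0.0161,"az":0,"gripper":0},{"tx":0.0041,"ty":0.0011,"tz":0.0006,"ax":-0.0043,"ay":0.0161,"az":0,"gripper":0}]' >/dev/null && python3 chk.py
```

```text
PIN 199.3 | now th,rho,yoff -20.79 48.4 -0.26 tilt -21.07 F tan/rad/ax -0.2 4.9 -0.2
PIN 199.2 | now th,rho,yoff -17.82 48.4 -0.29 tilt -18.08 F tan/rad/ax -1.7 6.1 -0.3
PIN 199.2 | now th,rho,yoff -14.84 48.4 -0.26 tilt -15.09 F tan/rad/ax -1.0 4.8 -0.6
PIN 199.5 | now th,rho,yoff -11.84 48.3 -0.3 tilt -12.1 F tan/rad/ax -1.0 6.2 0.3
PIN 199.3 | now th,rho,yoff -8.84 48.3 -0.28 tilt -9.1 F tan/rad/ax -1.5 4.8 -1.8
PIN 195.4 | now th,rho,yoff -5.86 48.3 -0.3 tilt -6.09 F tan/rad/ax -2.0 3.9 -1.3
```

```bash
python3 pin.py
```

```text
pin top ~ 195.3 142 mean [583.4 -36.1 176.3]
```

```bash
python3 -m handwheel '[{"tx":0.0007,"ty":0.0002,"tz":0.0001,"ax":-0.0007,"ay":0.0027,"az":0,"gripper":0},{"tx":0.0014,"ty":0.0004,"tz":0.0001,"ax":-0.0014,"ay":0.0054,"az":0,"gripper":0},{"tx":0.0014,"ty":0.0004,"tz":0.0001,"ax":-0.0014,"ay":0.0054,"az":0,"gripper":0}]' >/dev/null; python3 chk.py
```

```text
PIN 188.9 | now th,rho,yoff -4.8 48.3 -0.28 tilt -4.99 F tan/rad/ax -2.1 2.8 -2.7
```

The pin has dropped about 10 mm onto the catch. I'll centre the hole by one more degree, checking the force, and then release the disc.

```bash
python3 -m handwheel '[{"tx":0.0007,"ty":0.0002,"tz":0.0001,"ax":-0.0007,"ay":0.0027,"az":0,"gripper":0},{"tx":0.0014,"ty":0.0004,"tz":0.0001,"ax":-0.0014,"ay":0.0054,"az":0,"gripper":0},{"tx":0.0014,"ty":0.0004,"tz":0.0001,"ax":-0.0014,"ay":0.0054,"az":0,"gripper":0}]' >/dev/null; python3 chk.py; python3 -m handwheel '[{"tx":0,"ty":0,"tz":0,"ax":0,"ay":0,"az":0,"gripper":0.2},{"tx":0,"ty":0,"tz":0,"ax":0,"ay":0,"az":0,"gripper":0.3},{"tx":0,"ty":0,"tz":0,"ax":0,"ay":0,"az":0,"gripper":0.3}]'; python3 chk.py;  python3 arc.py -4 120 0 140
```

```text
PIN 188.6 | now th,rho,yoff -3.71 48.3 -0.26 tilt -3.96 F tan/rad/ax -3.2 1.5 -1.9
t: 14.4
position: [602.4, -127.4, 133.3]
orientation: [-3.102, -0.409, -0.109]
force: [0.2, -0.2, 0.3]
grip_width: 27.3
grip_force: 0.0
PIN 188.8 | now th,rho,yoff -3.07 48.4 0.54 tilt -4.03 F tan/rad/ax -0.4 0.3 0.1
now th,rho,yoff -3.07 48.4 0.54 tilt -4.03 F tan/rad/ax -0.4 0.3 0.1
['-4', '120'] t [-0.0091 -0.0034  0.1189] a [-0.0005  0.     -0.    ]
['0', '140'] t [0.0044 0.0003 0.1528] a [-0.0063  0.0215 -0.    ]
```

```bash
python3 -m handwheel '[{"tx":-0.004,"ty":-0.001,"tz":0.04,"ax":0,"ay":0,"az":0,"gripper":0.3},{"tx":-0.004,"ty":-0.001,"tz":0.09,"ax":0,"ay":0,"az":0,"gripper":0.3},{"tx":0.0044,"ty":0.0003,"tz":0.14,"ax":-0.003,"ay":0.01,"az":0,"gripper":0.1},{"tx":0.0044,"ty":0.0003,"tz":0.1528,"ax":-0.0063,"ay":0.0215,"az":0,"gripper":0},{"tx":0.0044,"ty":0.0003,"tz":0.1528,"ax":-0.0063,"ay":0.0215,"az":0,"gripper":0}]' 
python3 -m handwheel '[{"tx":-0.015,"ty":0.06,"tz":0,"ax":0,"ay":0,"az":0,"gripper":0},{"tx":-0.03,"ty":0.11,"tz":0,"ax":0,"ay":0,"az":0,"gripper":0},{"tx":-0.0373,"ty":0.137,"tz":0,"ax":0,"ay":0,"az":0,"gripper":0},{"tx":-0.0373,"ty":0.137,"tz":0,"ax":0,"ay":0,"az":0,"gripper":0},{"tx":-0.0373,"ty":0.137,"tz":0,"ax":0,"ay":0,"az":0,"gripper":0}]'
python3 arc.py; python3 pin.py pics/s5c.png; python3 g.py 9
```

```text
t: 14.95
position: [606.7, -127.2, 226.7]
orientation: [3.113, 0.412, 0.005]
force: [0.2, 0.0, -0.8]
grip_width: 5.8
grip_force: 0.0
t: 15.45
position: [582.0, -46.6, 224.4]
orientation: [3.114, 0.409, -0.002]
force: [0.2, -0.8, 1.4]
grip_width: 0.3
grip_force: 0.0
now th,rho,yoff -0.53 139.4 83.98 tilt 0.07 F tan/rad/ax 0.0 1.4 -0.8
pin top ~ 188.8 129 mean [583.3 -37.7 172.4]
15.5 [582.2 -47.4 224.5] [ 0.5 -0.8  0.1]
```

View pics/s5c.png

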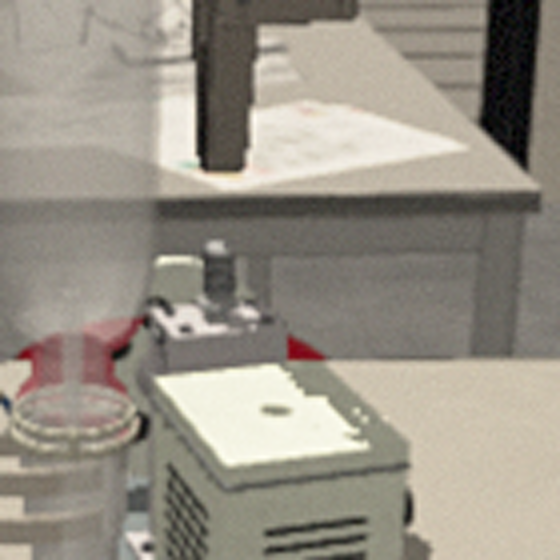

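The pin now sits lower (top at crop (217,247)), held by the balls, and the shut fingers are above it. Approaching to push.

```bash
python3 -m handwheel '[{"tx":0.0008,"ty":0.0036,"tz":-0.02,"ax":0,"ay":0,"az":0,"gripper":0},{"tx":0.0008,"ty":0.0036,"tz":-0.04,"ax":0,"ay":0,"az":0,"gripper":0},{"tx":0.0008,"ty":0.0036,"tz":-0.055,"ax":0,"ay":0,"az":0,"gripper":0},{"tx":0.0008,"ty":0.0036,"tz":-0.055,"ax":0,"ay":0,"az":0,"gripper":0}]' >/dev/null; python3 g.py 4 && python3 -m handwheel '[{"tx":0,"ty":0,"tz":-0.002,"ax":0,"ay":0,"az":0,"gripper":0},{"tx":0,"ty":0,"tz":-0.004,"ax":0,"ay":0,"az":0,"gripper":0},{"tx":0,"ty":0,"tz":-0.006,"ax":0,"ay":0,"az":0,"gripper":0},{"tx":0,"ty":0,"tz":-0.007,"ax":0,"ay":0,"az":0,"gripper":0}]' >/dev/null; python3 g.py 15
```

```text
15.9 [581.6 -44.1 189.7] [-0.3  1.3  1. ]
16.3 [583.  -43.7 188.1] [-0.8  0.1 -0.9]
```

```bash
python3 -m handwheel '[{"tx":0,"ty":-0.0026,"tz":-0.001,"ax":0,"ay":0,"az":0,"gripper":0},{"tx":0,"ty":-0.0026,"tz":-0.002,"ax":0,"ay":0,"az":0,"gripper":0},{"tx":0,"ty":-0.0026,"tz":-0.003,"ax":0,"ay":0,"az":0,"gripper":0},{"tx":0,"ty":-0.0026,"tz":-0.003,"ax":0,"ay":0,"az":0,"gripper":0}]' >/dev/null; python3 g.py 15 && python3 -m handwheel '[{"tx":0,"ty":0,"tz":-0.0015,"ax":0,"ay":0,"az":0,"gripper":0},{"tx":0,"ty":0,"tz":-0.003,"ax":0,"ay":0,"az":0,"gripper":0},{"tx":0,"ty":0,"tz":-0.003,"ax":0,"ay":0,"az":0,"gripper":0}]' >/dev/null; python3 g.py 15 && python3 -m handwheel '[{"tx":0,"ty":0,"tz":-0.0015,"ax":0,"ay":0,"az":0,"gripper":0},{"tx":0,"ty":0,"tz":-0.003,"ax":0,"ay":0,"az":0,"gripper":0},{"tx":0,"ty":0,"tz":-0.003,"ax":0,"ay":0,"az":0,"gripper":0}]' >/dev/null; python3 g.py 15;python3 -m handwheel '[{"tx":0,"ty":0,"tz":-0.0015,"ax":0,"ay":0,"az":0,"gripper":0},{"tx":0,"ty":0,"tz":-0.003,"ax":0,"ay":0,"az":0,"gripper":0},{"tx":0,"ty":0,"tz":-0.003,"ax":0,"ay":0,"az":0,"gripper":0}]' >/dev/null; python3 g.py 15
```

```text
16.7 [582.9 -45.4 186.1] [ 0.2  0.6 -0.5]
17.0 [583.  -45.3 184.2] [ 0.6 -0.1  0.1]
17.3 [582.5 -45.3 182. ] [ 0.2  0.1 -0.1]
17.6 [582.7 -45.3 180.4] [0.3 0.7 0.6]
```

```bash
python3 pin.py pics/s6c.png
```

```text
pin top ~ 220.8 217 mean [583.  -35.1 183.4]
```

View pics/s6c.png

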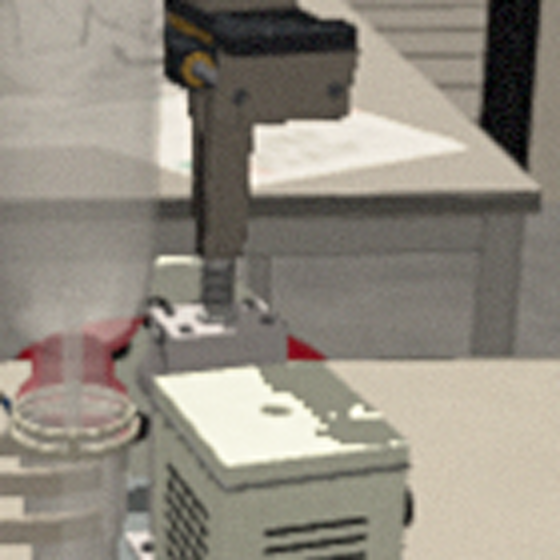

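The fingers sit on the pin head at crop (219,258) and the flange is close to the fork. I'll continue in small steps until it seats with contact force.

```bash
for i in 1; do python3 -m handwheel '[{"tx":0,"ty":0,"tz":-0.001,"ax":0,"ay":0,"az":0,"gripper":0},{"tx":0,"ty":0,"tz":-0.002,"ax":0,"ay":0,"az":0,"gripper":0},{"tx":0,"ty":0,"tz":-0.002,"ax":0,"ay":0,"az":0,"gripper":0}]' >/dev/null; done; python3 g.py 8 && python3 -m handwheel '[{"tx":0,"ty":0,"tz":-0.001,"ax":0,"ay":0,"az":0,"gripper":0},{"tx":0,"ty":0,"tz":-0.002,"ax":0,"ay":0,"az":0,"gripper":0},{"tx":0,"ty":0,"tz":-0.002,"ax":0,"ay":0,"az":0,"gripper":0}]' >/dev/null; python3 g.py 8 && python3 -m handwheel '[{"tx":0,"ty":0,"tz":-0.001,"ax":0,"ay":0,"az":0,"gripper":0},{"tx":0,"ty":0,"tz":-0.002,"ax":0,"ay":0,"az":0,"gripper":0},{"tx":0,"ty":0,"tz":-0.002,"ax":0,"ay":0,"az":0,"gripper":0}]' >/dev/null; python3 g.py 8
```

```text
17.95 [582.9 -45.4 179.7] [0.1 0.4 1.7]
18.25 [583.1 -45.4 179.6] [-3.2 -0.4  9.3]
18.25 [583.1 -45.4 179.6] [-3.2 -0.4  9.3]
```

```bash
python3 -m handwheel '[{"tx":0,"ty":0,"tz":-0.001,"ax":0,"ay":0,"az":0,"gripper":0},{"tx":0,"ty":0,"tz":-0.001,"ax":0,"ay":0,"az":0,"gripper":0}]' >/dev/null; python3 g.py 25; python3 -m handwheel '[{"tx":0,"ty":0,"tz":0.02,"ax":0,"ay":0,"az":0,"gripper":0},{"tx":0,"ty":0,"tz":0.08,"ax":0,"ay":0,"az":0,"gripper":0},{"tx":0,"ty":0,"tz":0.12,"ax":0,"ay":0,"az":0,"gripper":0},{"tx":0,"ty":0,"tz":0.12,"ax":0,"ay":0,"az":0,"gripper":0},{"tx":0,"ty":0,"tz":0.12,"ax":0,"ay":0,"az":0,"gripper":0}]'; python3 pin.py pics/s7c.png
```

```text
18.45 [583.1 -45.4 179.5] [-5.1  1.4 12.5]
t: 18.95
position: [582.9, -45.3, 249.9]
orientation: [3.114, 0.409, 0.001]
force: [-0.4, -0.1, -0.3]
grip_width: 0.2
grip_force: 0.0
pin top ~ 182.2 119 mean [583.2 -39.  167.4]
```

View pics/s7c.png

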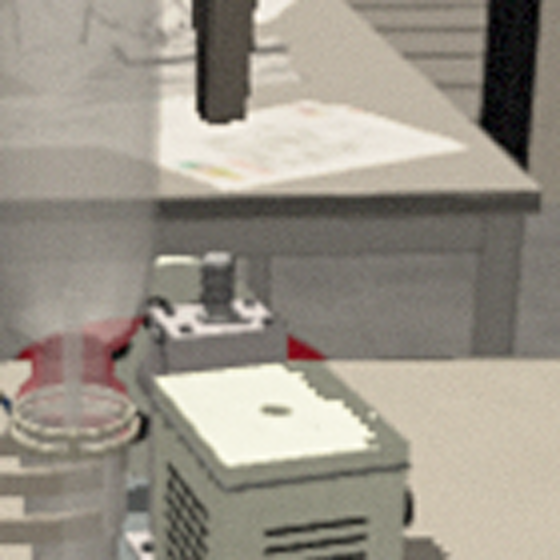

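```bash
python3 -m handwheel '[{"tx":-0.05,"ty":-0.06,"tz":0.04,"ax":0,"ay":0,"az":0,"gripper":0},{"tx":-0.1,"ty":-0.14,"tz":0.04,"ax":0,"ay":0,"az":0,"gripper":0},{"tx":-0.14,"ty":-0.22,"tz":0.04,"ax":0,"ay":0,"az":0,"gripper":0},{"tx":-0.18,"ty":-0.28,"tz":0.04,"ax":0,"ay":0,"az":0,"gripper":0},{"tx":-0.2,"ty":-0.32,"tz":0.04,"ax":0,"ay":0,"az":0,"gripper":0}]' | head -2
python3 - <<'E'
from h import *
P=[];D=[]
for i in range(6):
    p,d=env.read_camera("top"); D.append(d)
cv2.imwrite("pics/top9.png",p)
d=np.mean(D,0);d[np.any([x==0 for x in D],0)]=0;W=pts("top",d); W0=pts("top",np.load("top0.npy"))
c=proj("top",[[583,-45.3,179]])[0];print(c)
def patch(W,c,r=1): u,v=np.round(c).astype(int); return np.nanmedian(W[v-r:v+r+1,u-r:u+r+1,2])
print("pin top",patch(W,c), "fork", [np.nanmean(W[228:231,324:330,2]), np.nanmedian(W[243:247,330:336,2])],
 "park pin0",patch(W0,proj("top",[[559.9,35.6,163]])[0]))
v,u=np.round(c).astype(int)[::-1]; print(W[v-5:v+6,u-5:u+6,2].round(0))
a=cv2.imread("pics/top0.png"); df=cv2.absdiff(a,p).max(2); 
for n,(x,y) in dict(beaker=(358,172),vial=(307,177),bottle=(256,152)).items(): print(n,df[y-15:y+16,x-15:x+16].mean())
E
```

```text
t: 19.5
position: [459.7, -240.2, 272.4]
[329.10416619 234.68811891]
pin top 180.00898625055538 fork [np.float64(147.03233426979008), np.float64(147.02135711285007)] park pin0 163.94725600982088
[[146. 146. 147. 147. 148. 147. 148. 147. 148. 147. 148.]
 [147. 147. 146. 178. 181. 179. 179. 147. 147. 146. 147.]
 [147. 147. 180. 180. 180. 180. 180. 179. 179. 147. 146.]
 [147. 180. 180. 181. 179. 179. 181. 181. 180. 148. 147.]
 [147. 180. 180. 180. 181. 181. 180. 181.  nan 178. 147.]
 [150. 180. 181. 180. 180. 179. 180. 180. 180. 179. 150.]
 [150. 180. 181. 180. 180. 180. 179. 180. 180. 176. 149.]
 [ nan 179. 180. 181. 181. 180. 181.  nan 180. 171. 151.]
 [149.  nan 179. 181. 180. 180. 181. 180. 176. 159. 149.]
 [ nan 157. 172. 176. 178. 179. 178. 175. 165. 150. 151.]
 [150. 150. 158. 166. 170. 170. 167. 164. 150. 150. 149.]]
beaker 7.101977107180021
vial 7.354838709677419
bottle 5.9344432882414155
```

The pin top is 33.0 mm above the fork, which means the flange is flush, and the bystanders are unmoved. Handing in.

```bash
python3 -c "
from rig import env
print(env.close_job())"
```

```text
the job is handed in; nothing more can be done
None
```

The rotator is locked and the job handed in at about 20 s: the pin dropped into a collar cross-hole, its flange sits flush on the fork (pin top measured 33.0 mm above it), the arm is clear, and beaker, vial and bottle stand where they were.

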